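Gauge the tea bar and show it to the phone

ROBOT

A 7-joint arm with a two-finger parallel gripper is mounted at the origin on the work surface. World frame = base frame: x ahead of the robot, y to its left, z up, the work surface at z = 0. Lengths are in m, angles in rad, forces in N, time in s.
With the tool pointing down it reaches from about 0.4 to 0.85 m from the base axis. Payload 4.5 kg.
Tool frame: the origin (TCP) lies on the centre line of the jaws, within the pads' length; the fingertips stand 8 mm ahead of it and the grasp point (between the pads) lies 11 mm behind it; z points along the fingers, y is the line along which they close (so a half turn about z gives the same grasp; the last joint's range is limited). The gripper opens to 88 mm and grips with 3 to 60 N. Pads are 18 mm wide; open, the fingers measure 123 mm over their backs; the gripper's body (75 mm by 187 mm) begins 45 mm behind the grasp point.
Start: joints at [-1.151, 0.689, -0.195, 1.565, 0.157, 0.902, -0.215], TCP at [0.235, 0.579, 0.247] pointing down, gripper open.
Joint ranges: [-3.01, 3.01], [-0.46, 2.08], [-1.47, 1.51], [0.13, 2.56], [-1, 4.14], [0.04, 2.09], [-2.66, 2.66]. Speed limits (rad/s): [2.57, 2.57, 3.14, 3.14, 3.14, 3.14, 3.14].

INTERFACE

Orientations are given as a unit quaternion [x, y, z, w].
In Python, from rig import get_obs, capture, camera_model, sign_off, search_frame, mark_of gives the robot as it stands.
- The arm moves only by the tool send_rows, never from a script. Its argument "series" is a list that holds one entry, the list of rows, each a list of 5 numbers: the shift along the tool's x, y, z in mm, then the turn about the tool's z in degrees, then the closure, from 0 (fully open) to 1 (shut). In form: [[[x, y, z, spin, fingers], ...]]. A call has exactly 8 rows; each row shifts and turns the commanded pose from where the row before left it, along the tool's axes as they then stand; what a row does not reach is not made up. A row lasts 1/8 s, in which the tool goes at most 62.5 mm and 10.7 degrees, less where a joint would pass 70% of its speed; a pose out of reach is approached as far as the arm can. A call with a gripper value outside its range is refused whole. The fingers move at their own pace and stop on an object; "force" is the grip in N (left out, the last holds). Time passes only in rows, so rows that do not move let the fingers close, or fill a call up. It gives the time, the measured TCP pose, the force, the opening and the grip force at its end, in the units of the state.
- get_obs(): the state, without advancing time (a new reading comes with each control period).
- capture(name): name is "scene" or "side" or "wrist"; returns (picture, depth): 420x560x3 uint8, red, green, blue; 420x560 float32, m along the optical axis (not along the pixel's ray), 0 where there is no reading.
- camera_model(name): a dict with "vertical_fov" (degrees; the focal length in pixels is half the picture's height over the tangent of half this angle, whatever the lens; pixels are square), "cx", "cy" (the principal point, pixels), "world_from_camera" (4x4, takes a point from camera to world coordinates). Camera axes: x right, y up, looking along -z (the intrinsics and any distortion apply to the point x, -y, -z); pixel columns grow to the right and rows downward; lengths in m; the calibration is good to about 2 mm. A picture is of the moment at which its call begins: read the wrist's pose just before it. camera_model takes no time and is no camera call; for the wrist camera it gives the pose at the moment of the call.
- sign_off(): hands the job in; it is judged then, once.
Trained networks look in the newest picture that a camera, given by its name, has taken for a name from the list of things; names that differ only in an ending like _2 or _b are one class to them, and where a whole thing is asked for, a point or a joint stands for the part that bears it (a point fixed in the world has none). Each returns a list of dicts, best first, with "confidence" (0 to 1); they miss things now and then, are a little off and sometimes report something else, mostly with a low value. They report only what shows in the picture. A call takes as long as a camera call. They do not tell look-alikes from the thing itself.
- search_frame(camera, query): "extent" ([left, top, width, height] in pixels, round what is visible of it).
- mark_of(camera, query): "at" ([column, row] in pixels: a listed point, or the origin of a listed thing).
The state is a dict: "clock": time; "joint_pos": joint angles; "joint_vel": joint speeds; "effort": joint torques, N m; "ee_pos": TCP position; "orientation": TCP orientation; "wrist_force": force on the tool from outside, world axes, zero at the start; "torque": the same for the moment, N m; "grip_width": finger opening in m; "gripper_force": force on a finger pad.
Only numpy, scipy, OpenCV 4.12 (cv2) and the standard library are available. Lean on these libraries where they do the work, as an engineer would, in place of code of your own. Each camera call takes 0.05 s, during which the arm holds its last target. There are 200 camera calls.

TASK

Check the pressed tea bar and show it to the buyer on the phone: press the gauge's red knob down until the foot sits firmly on the bar, keep it there for about a second and let it spring back up. Then grip the bar, draw it out of the gauge and hold it in the air in front of the phone's lens, level and right way up, its yellow stamped end pointing squarely at the lens from 100 mm away at lens height, over the white dot. Finish while still holding it there motionless in the gripper; leave the gauge sprung up and everything else on the tray where it stands.

Things in the scene. Friction and masses are not known exactly. Their poses are not given: they have to be found in the camera images.
- tea_bar: Loose dark brown pressed tea bar, 160 x 46 x 24 mm, about 0.17 kg. Origin at the centre of its underside; x runs along its length towards the stamped end (the end with a yellow band and yellow disc), y across its 46 mm width, z up. It starts lying flat on the gauge's raised rail with the stamped end under the gauge foot, about 20 mm past its axis, the plain end towards the robot.
- bar_mark (a point): Centre of the tea bar's yellow stamped end face, 80 mm along the bar's x from its middle and 12 mm above its underside.
- gauge: Blue height gauge, fixed on the tray. Origin on the foot's axis at the base's underside; x runs along the rail away from the robot, z up. Base 250 x 90 x 6 mm (x -150 to +100). Aluminium rail 26 mm wide (x -130 to +30) carries the bar 32 mm above the underside; fingers can straddle bar and rail. Column at x +70; an arm 105 to 125 mm high reaches from it to the spindle.
- gauge_foot (a joint): Downward travel of the gauge's spindle, foot and knob, in m: 0 = sprung fully up, 0.025 = foot on the 24 mm thick tea bar, 0.029 = end stop. A spring pushes it up: about 2 N to start and 4.5 N at 0.025, where the bar stops it. It returns to 0 when let go.
- gauge_pad (a point): Centre of the underside of the gauge's 28 mm round foot, 81 mm above the gauge's underside when up, 25 mm over the bar's top. The bar cannot be lifted straight out: raise it a few mm, draw it along the gauge's -x at least 70 mm, then lift.
- gauge_knob (a point): Centre of the top of the gauge's red press knob, 36 mm across and 12 mm thick, 167 mm above the gauge's underside when up; it moves straight down with the spindle. A light touch is not enough: once the bar stops the foot, push on with a few newtons more (10 to 15 N on the knob in all).
- phone: Phone standing upright on a dark wooden stand, fixed. Origin at the underside of the base, directly below the white dot; x points from the dot along the white line to the phone, z up. Base 170 x 80 x 6 mm (x from -40 to +130). The phone (72 wide, 150 mm tall, its top 193 mm above the base's underside) stands at x = +103 to +112 with its lens looking along -x, towards the robot.
- lens (a point): Centre of the phone's lens, 100 mm along x from the white dot and 170 mm above the base's underside; its axes are those of phone.
- show_point (a point): Where the centre of the stamped end face belongs: straight above the white dot at lens height (170 mm above the underside of the base), 100 mm in front of the lens. Axes as phone; the bar's x must run along this x.
- butter_box: Latched aluminium butter box, 104 x 144 x 70 mm, loose, leave alone. Origin centre of underside.
- sugar_bowl: Glass sugar bowl, 104 mm across, 55 mm high, loose, leave alone. Origin centre of underside.
- cup: Green ceramic cup 74 mm across, 85 mm high, with two chopsticks standing up to 205 mm and leaning about 40 mm to its +x; loose, leave alone. Origin centre of underside.
- scoop: Steel tea scoop, 68 mm round bowl with a handle to 170 mm along its x, lying diagonally in the tray's near right corner, loose, leave alone. Origin centre of the bowl's underside.
There are look-alikes about, which are no part of the job. There is more than one size of the phone; the one meant has the size given above. Leave any purple look-alike of the tea_bar alone.

How it is judged:
On the way, in this order (a step that is already met when the one before it is completed fails the run):
1. the gauge foot is pressed firmly onto the tea bar lying on its rail, for at least 0.3 s (value of joint gauge_foot between 0.0235 and 0.0275 m and contact force between gauge and tea_bar above 2.4 N and distance of tea_bar from where it was at the start of the episode below 0.015 m), for 0.3 s.
2. the gauge is let spring back up while the bar still lies in it (value of joint gauge_foot below 0.005 m and distance of tea_bar from where it was at the start of the episode below 0.02 m), for 0.1 s.
At the end, for the whole second after the job is handed in: Bar held still by the gripper alone, stamped face centre within 20 mm (along lens axis) and 15 mm (sideways, height) of 100 mm before the lens, facing it within 10 degrees, top up and level within 10 degrees; gauge up within 4 mm; bystanders within 25 mm and upright (x of bar_mark in the frame of show_point between -0.02 and 0.02 m and y of bar_mark in the frame of show_point between -0.015 and 0.015 m and z of bar_mark in the frame of show_point between -0.015 and 0.015 m and x of tea_bar in the frame of show_point below -0.05 m and angle between the x axis of tea_bar and the x axis of phone, either way round below 0.175 rad and angle between tea_bar's own z axis and vertical below 0.175 rad and contact force between the fingers and tea_bar above 1 N and contact force between tea_bar and phone below 0.2 N and contact force between tea_bar and gauge below 0.2 N and linear speed of tea_bar below 0.02 m/s and angular speed of tea_bar below 0.15 rad/s and value of joint gauge_foot below 0.004 m and distance of each of butter_box, sugar_bowl, cup, scoop from where it was at the start of the episode below 0.025 m); the arm keeps its last pose, push and grip.
It fails at once if the aluminium butter box is shoved or tipped (distance of butter_box from where it was at the start of the episode above 0.025 m or angle between butter_box's own z axis and vertical above 0.35 rad).
It fails at once if the sugar bowl is shoved or tipped (distance of sugar_bowl from where it was at the start of the episode above 0.025 m or angle between sugar_bowl's own z axis and vertical above 0.35 rad).
It fails at once if the green cup with chopsticks is shoved or tipped (distance of cup from where it was at the start of the episode above 0.025 m or angle between cup's own z axis and vertical above 0.35 rad).
It fails at once if the tea scoop is shoved or tipped (distance of scoop from where it was at the start of the episode above 0.025 m or angle between scoop's own z axis and vertical above 0.35 rad).
It also fails if it takes over 53 s, if anything falls off the work surface, if the arm or the gripper's body presses on something with over 40 N, if the wrist force passes 120 N, or if a joint passes its speed limit or range.

## Working session

There is one attempt and no reset: what is moved stays moved. The work goes in short steps, Python scripts to look and compute and a tool call to move; the robot and the scene stay as the last step left them, time stands still between calls to the robot, and variables do not carry over. Pictures are saved under pics/ and viewed, at most 10 in all, crops included, and the job is handed in when it is done.

Besides the shell and the picture viewer there is one more tool, called after "Emit:" as name([rows], argument=value, ...), one row to a line, values as JSON. send_rows: Moves the arm, as the interface text tells. Its arguments: {"type":"object","properties":{"series":{"type":"array","items":{"type":"array","items":{"type":"array","items":{"type":"number"}}}},"force":{"type":"number"}},"required":["series"]}

```bash
mkdir -p pics; ls
cat > h.py <<'E'
import numpy as np, cv2
from rig import *
from scipy.spatial.transform import Rotation as R
def unproj(cam, M, depth, u, v):
    H=depth.shape[0]; f=H/2/np.tan(np.radians(M["vertical_fov"])/2)
    d=depth[np.round(v).astype(int),np.round(u).astype(int)]
    p=np.stack([(u-M["cx"])/f*d,-(v-M["cy"])/f*d,-d,np.ones_like(d)],-1)
    return p@np.array(M["world_from_camera"]).T[:,:3]
def cloud(cam,M,depth):
    v,u=np.mgrid[0:depth.shape[0],0:depth.shape[1]]
    return unproj(cam,M,depth,u,v)
E
python3 - <<'E'
from h import *
ims=[]
for c in ["scene","side"]:
    p,d=capture(c); M=camera_model(c); print(c,{k:v for k,v in M.items() if k!="world_from_camera"}, np.round(M["world_from_camera"],3).tolist())
    np.savez(f"{c}.npz",p=p,d=d); cl=cloud(c,M,d)
    for q in ["tea_bar","bar_mark","gauge","gauge_knob","gauge_pad","phone","lens","butter_box","sugar_bowl","cup","scoop"]:
        for r in mark_of(c,q)[:3]:
            u,v=r["at"]; 
            w=cl[min(419,max(0,int(round(v)))),min(559,max(0,int(round(u))))]
            print(c,q,round(r["confidence"],2),np.round([u,v]),np.round(w,3))
    cv2.imwrite(f"pics/{c}.png",p[...,::-1])
o=get_obs();print(o)
E
```

```text
pics
scene {'vertical_fov': 51.49263178720408, 'cx': 279.4110520177448, 'cy': 208.11114966837872} [[-0.628, -0.484, 0.609, 1.292], [0.778, -0.377, 0.502, 0.668], [-0.014, 0.789, 0.614, 0.937], [0.0, 0.0, 0.0, 1.0]]
scene tea_bar 0.75 [326. 269.] [0.559 0.227 0.063]
scene tea_bar 0.71 [414. 223.] [0.182 0.318 0.027]
scene bar_mark 0.96 [314. 282.] [0.617 0.228 0.061]
scene bar_mark 0.68 [433. 236.] [0.184 0.386 0.009]
scene gauge 0.83 [313. 293.] [0.631 0.235 0.034]
scene gauge_knob 0.76 [316. 247.] [0.603 0.219 0.173]
scene gauge_pad 0.49 [312. 271.] [0.645 0.238 0.132]
scene phone 0.92 [193. 234.] [ 0.649 -0.227  0.008]
scene phone 0.74 [264. 159.] [ 0.152 -0.349  0.005]
scene lens 0.97 [166. 204.] [ 0.594 -0.43   0.002]
scene lens 0.91 [253. 142.] [ 0.235 -0.326  0.129]
scene butter_box 0.82 [172. 191.] [ 0.562 -0.425  0.043]
scene sugar_bowl 0.75 [404. 311.] [0.547 0.458 0.048]
scene sugar_bowl 0.7 [322. 269.] [0.563 0.217 0.06 ]
scene cup 0.74 [219. 294.] [0.798 0.048 0.048]
scene scoop 0.8 [220. 185.] [ 0.403 -0.348  0.015]
side {'vertical_fov': 55.756131719079924, 'cx': 278.098
[... 1245 characters left out ...]
s': array([-1.15119482,  0.6890893 , -0.1945944 ,  1.56532676,  0.15729058,
        0.90250021, -0.21510765]), 'joint_vel': array([ 0.00026321,  0.00063122, -0.00024312,  0.0010963 ,  0.00031304,
       -0.00033107,  0.00106442]), 'effort': array([ 3.28954256e-04, -5.27494705e+01, -1.26716997e+00, -1.53739715e+01,
       -5.19790314e-02, -6.53772786e-04,  1.16683776e-05]), 'ee_pos': array([0.23516977, 0.57907759, 0.2467421 ]), 'orientation': array([ 1.91702798e-01,  9.81453023e-01,  2.96150464e-05, -2.01892666e-07]), 'wrist_force': array([ 0.54699424, -0.4307851 , -0.09957808]), 'torque': array([-0.03760312, -0.02416175, -0.03243389]), 'gripper_force': 0.0, 'grip_width': 0.08810032706274727}
```

Run:
```python
import cv2,numpy as np
a=cv2.imread("pics/scene.png");b=cv2.imread("pics/side.png")
cv2.imwrite("pics/scene2.png",cv2.resize(a,(800,600)));cv2.imwrite("pics/side2.png",cv2.resize(b,(800,600)))
```

```text
(no output)
```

View pics/scene2.png

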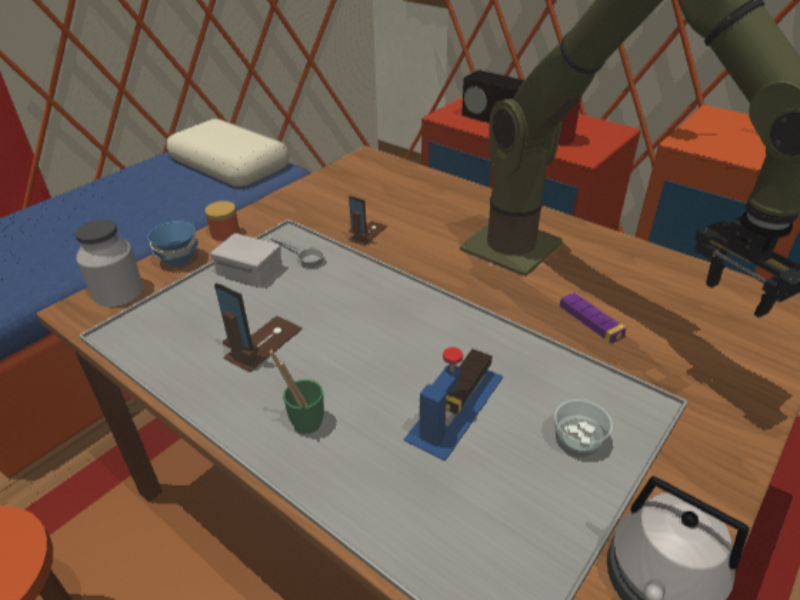

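View pics/side2.png

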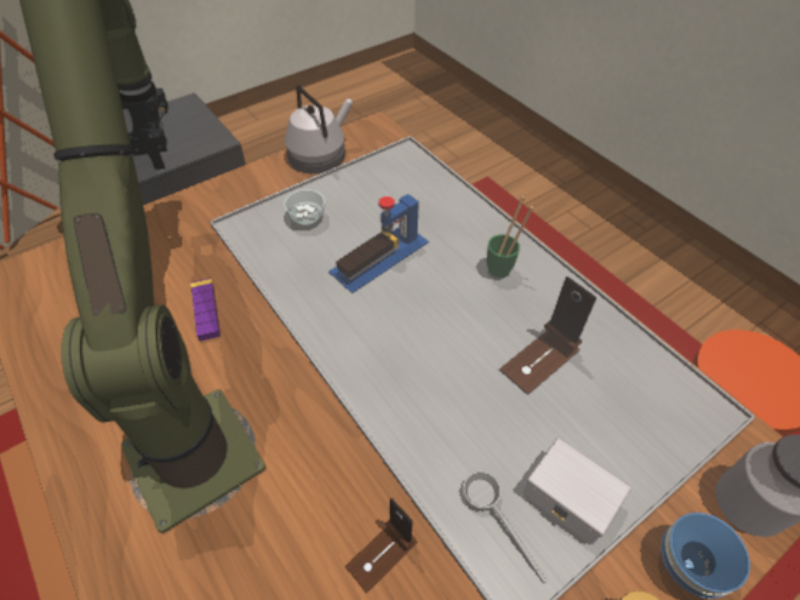

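The pictures show the gauge, with its red knob at scene (452,355) and side (387,203). The real tall phone stands at scene (232,320) and side (573,310). The small phone and the purple bar are decoys. Next I fit precise poses from the colour clouds.

```bash
cat > fit.py <<'E'
from h import *
def fit(c,p,d,M):
    cl=cloud(c,M,d); hsv=cv2.cvtColor(p,cv2.COLOR_RGB2HSV); h,s,v=[hsv[...,i].astype(int) for i in range(3)]
    ok=d>0
    def box(x0,x1,y0,y1,z0,z1): return ok&(cl[...,0]>x0)&(cl[...,0]<x1)&(cl[...,1]>y0)&(cl[...,1]<y1)&(cl[...,2]>z0)&(cl[...,2]<z1)
    def rect(m,name):
        q=cl[m]
        if len(q)<6: print(c,name,"few");return
        r=cv2.minAreaRect(q[:,:2].astype(np.float32)*1000)
        print(c,name,len(q),"mean",np.round(q.mean(0)*1000,1),"medz",round(np.median(q[:,2])*1000,1),"rect",np.round(r[0],1),np.round(r[1],1),round(r[2],1))
    G=box(.4,.8,.05,.4,-.02,.25)
    rect(G&((h<8)|(h>172))&(s>150)&(v>80)&(cl[...,2]>.14),"knob")
    zt=cl[...,2]
    rect(G&(v<110)&(zt>.052)&(zt<.07)&~((h>100)&(h<130)&(s>120)),"bartop")
    rect(G&(h>100)&(h<130)&(s>120)&(zt<.02),"base")
    rect(G&(h>20)&(h<35)&(s>120)&(v>90),"yellow")
    P=box(.55,.8,-.32,-.12,-.02,.25)
    rect(P&(v>170)&(s<60)&(zt>.004)&(zt<.03)&(cl[...,0]<.75),"white")
    rect(P&(s>60)&(zt<.016)&(h<25),"pbase")
    rect(P&(zt>.06)&(zt<.2),"ph")
    q=cl[P&(zt>.06)]
    rect(box(.3,.9,-.1,.5,-.01,.02)&(s<40)&(v>100),"tray")
if __name__=="__main__":
    for c in ["scene","side"]:
        z=np.load(c+".npz"); fit(c,z["p"],z["d"],camera_model(c))
E
python3 fit.py
```

```text
scene knob 106 mean [604.3 222.4 172.1] medz 172.3 rect [603.8 221. ] [34.3 32.8] 71.0
scene bartop 650 mean [563.4 212.6  60.7] medz 61.0 rect [649.5 184.7] [147.9 380.4] 67.1
scene base 466 mean [616.5 237.8  11.3] medz 11.4 rect [578.6 218.4] [250.2  87. ] 6.8
scene yellow 51 mean [607.3 232.9  58.7] medz 61.0 rect [608.6 232.3] [18.2 27.3] 18.1
scene white 14 mean [ 640.1 -231.    13. ] medz 13.0 rect [ 639.2 -232.3] [13.7 14.3] 60.4
scene pbase 622 mean [ 677.1 -222.7   11.2] medz 11.5 rect [ 683.7 -215.3] [171.5 120.2] 6.4
scene ph 694 mean [ 753.4 -212.4  135.7] medz 138.7 rect [ 755.6 -221. ] [26.5 76.8] 5.2
scene tray 31127 mean [652.8 237.2   5.3] medz 5.2 rect [600. 200.] [599.9 599.9] 90.0
side knob 54 mean [600.2 219.  170.3] medz 170.4 rect [600.  218.6] [30.3 25.8] 54.8
side bartop 510 mean [544.2 207.   59.5] medz 59.6 rect [645.3 178.8] [135.6 373.2] 68.5
side base 51 mean [595.5 206.2   9.8] medz 9.9 rect [577.1 211.7] [243.7  80.7] 3.2
side yellow 17 mean [610.4 210.5  58.9] medz 59.8 rect [609.5 214.2] [ 8.3 31.7] 15.1
side white 1468 mean [ 627.8 -222.1    5.9] medz 5.5 rect [ 649.8 -220. ] [199.1 199.9] 0.0
side pbase 917 mean [ 668.4 -231.    10.3] medz 10.4 rect [ 684.3 -228.1] [166.4  79.2] 4.8
side ph 827 mean [ 745.8 -223.9  135.9] medz 137.0 rect [ 746.9 -222.5] [15.  71.6] 3.3
side tray 18972 mean [565.1 155.    4.1] medz 4.1 rect [600. 200.] [599.9 600. ] 90.0
```

Emit:
send_rows([
  [[0,0,0,-9,1],[0,0,0,-9,1],[0,0,0,-9,1],[-30,-35,0,0,1],[-30,-35,0,0,1],[-30,-35,0,0,1],[-30,-35,0,0,1],[-30,-35,0,0,1]],
])

```text
clock: 2.2
ee_pos: [0.4007, 0.4165, 0.2469]
orientation: [-0.043, 0.999, 0.0, 0.0]
wrist_force: [0.3, 0.1, -0.2]
grip_width: 0.01
gripper_force: 0.0
```

Emit:
send_rows([
  [[-28,-35,0,0,1],[-28,-35,0,0,1],[-28,-35,0,0,1],[-28,-35,0,0,1],[-28,-35,0,0,1],[0,0,0,0,1],[0,0,0,0,1],[0,0,0,0,1]],
])

```text
clock: 3.2
ee_pos: [0.5529, 0.2568, 0.2469]
orientation: [-0.044, 0.999, 0.001, -0.0]
wrist_force: [-0.4, 0.1, -0.5]
grip_width: 0.0004
gripper_force: 0.0
```

Run:
```python
from h import *
import fit
o=get_obs(); M=camera_model("wrist"); p,d=capture("wrist")
np.savez("w1.npz",p=p,d=d)
print(o["clock"],o["ee_pos"],R.from_quat(o["orientation"]).as_matrix().round(3).tolist(),o["joint_pos"],o["wrist_force"])
print(np.round(M["world_from_camera"],3).tolist())
fit.fit("wrist",p,d,M)
cv2.imwrite("pics/w1.png",p[...,::-1])
```

```text
3.2 [0.55288122 0.25675314 0.2468835 ] [[-0.996, -0.088, -0.001], [-0.088, 0.996, 0.001], [0.0, 0.001, -1.0]] [-0.29690292  0.68412282 -0.37906154  1.60817911  0.29992029  0.90718798
  0.8744235 ] [-0.44937678  0.07931787 -0.54354254]
[[-0.088, -0.956, -0.28, 0.479], [0.996, -0.084, -0.025, 0.252], [-0.0, -0.281, 0.96, 0.386], [0.0, 0.0, 0.0, 1.0]]
wrist knob 384 mean [586.5 222.2 169.5] medz 170.9 rect [587.  220.9] [ 7.4 27.8] 6.5
wrist bartop 4390 mean [549.8 210.4  60.9] medz 61.0 rect [589.8 168.3] [181.6 446.7] 38.5
wrist base 4477 mean [538.1 228.5  11. ] medz 11.0 rect [552.  216.9] [201.4  88.6] 6.7
wrist yellow 184 mean [604.9 230.7  61.8] medz 61.4 rect [601.7 222.6] [21.1 46.7] 4.8
wrist white few
wrist pbase few
wrist ph few
wrist tray 121401 mean [514.9 192.4   5.2] medz 5.1 rect [607.7 207.2] [501.8 624.6] 4.3
```

View pics/w1.png

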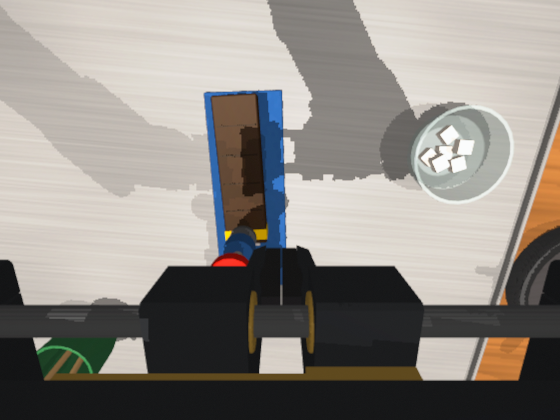

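```bash
cat > bar.py <<'E'
from h import *
def bar(p,d,M):
    cl=cloud("wrist",M,d); z=cl[...,2]
    m=(d>0)&(z>.053)&(z<.068)&(cl[...,0]>.42)&(cl[...,0]<.6)&(abs(cl[...,1]-.21)<.06)
    n,l,s,c=cv2.connectedComponentsWithStats(m.astype(np.uint8)); k=1+s[1:,4].argmax(); q=cl[l==k]
    q=q[(q[:,2]>np.median(q[:,2])-.004)]
    r=cv2.minAreaRect(q[:,:2].astype(np.float32)*1000)
    print("bar",len(q),np.median(q[:,2]),r, np.percentile(q[:,0],[0,1,99,100]))
    # centreline
    xs=np.arange(.46,.57,.005); ys=[]
    for x in xs:
        t=q[abs(q[:,0]-x)<.003][:,1]; ys.append([t.min(),t.max()])
    ys=np.array(ys); f=np.polyfit(xs,ys.mean(1),1); print("line y at .5:",np.polyval(f,.5),"yaw deg",np.degrees(np.arctan(f[0])),"width",np.diff(ys).mean())
if __name__=="__main__":
    z=np.load("w1.npz"); bar(z["p"],z["d"],camera_model("wrist"))
E
python3 bar.py
```

```text
bar 5818 0.06098541043808817 ((531.5995483398438, 211.78936767578125), (144.31341552734375, 46.43567657470703), 8.312649726867676) [0.45790158 0.4610409  0.59765101 0.59998009]
line y at .5: 0.2076337963747602 yaw deg 7.5900206636222 width 0.045781848948122233
```

Emit:
send_rows([
  [[-15,-13,0,-2.5,1],[-15,-13,0,0,1],[-16,-12,0,0,1],[0,0,20,0,1],[0,0,20,0,1],[0,0,18,0,1],[0,0,0,0,1],[0,0,0,0,1]],
])

```text
clock: 4.25
ee_pos: [0.6044, 0.223, 0.1893]
orientation: [-0.064, 0.998, 0.0, 0.0]
wrist_force: [-0.3, -0.3, -0.7]
grip_width: 0.0006
gripper_force: 0.0
```

Run:
```python
from h import *
o=get_obs(); print(o["ee_pos"],o["wrist_force"])
p,d=capture("scene"); q,e=capture("side")
a=cv2.resize(p[170:260,270:390],(480,360)); b=cv2.resize(q[90:180,210:330],(480,360))[:, :320]
cv2.imwrite("pics/k1.png",np.hstack([a,b])[...,::-1])
```

```text
[0.60442154 0.22300689 0.18929454] [-0.27473568 -0.25576096 -0.65027129]
```

View pics/k1.png

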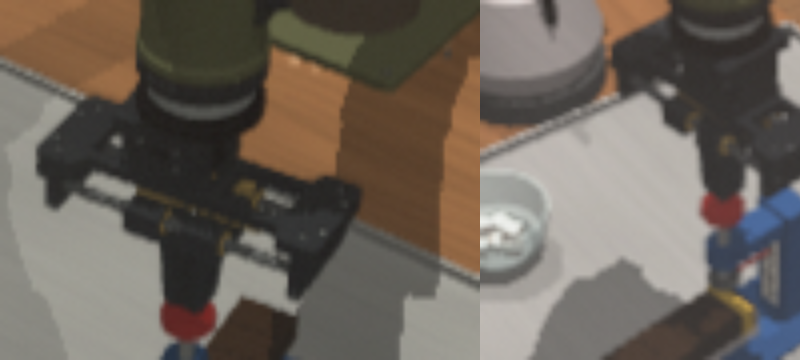

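The closed fingertips sit centred above the red knob in both views, at crop (187,310) and (722,205). I press now.

Emit:
send_rows([
  [[0,0,6,0,1],[0,0,6,0,1],[0,0,6,0,1],[0,0,6,0,1],[0,0,5,0,1],[0,0,4,0,1],[0,0,0,0,1],[0,0,0,0,1]],
])

```text
clock: 5.35
ee_pos: [0.6043, 0.2227, 0.156]
orientation: [-0.064, 0.998, 0.0, 0.0]
wrist_force: [1.4, -0.7, 4.2]
grip_width: 0.0004
gripper_force: 2.2
```

Emit:
send_rows([
  [[0,0,1,0,1],[0,0,1,0,1],[0,0,1,0,1],[0,0,0,0,1],[0,0,0,0,1],[0,0,0,0,1],[0,0,0,0,1],[0,0,0,0,1]],
])

```text
clock: 6.35
ee_pos: [0.6043, 0.2228, 0.1545]
orientation: [-0.064, 0.998, 0.0, 0.001]
wrist_force: [-1.6, -1.4, 14.9]
grip_width: 0.0005
gripper_force: 7.2
```

Emit:
send_rows([
  [[0,0,0,0,1],[0,0,0,0,1],[0,0,-6,0,1],[0,0,-6,0,1],[0,0,-12,0,1],[0,0,-20,0,1],[0,0,-20,0,1],[0,0,-20,0,1]],
])

```text
clock: 7.35
ee_pos: [0.6027, 0.2221, 0.2367]
orientation: [-0.065, 0.998, -0.001, -0.002]
wrist_force: [0.9, 0.3, -0.5]
grip_width: 0.0007
gripper_force: 0.0
```

Emit:
send_rows([
  [[20,0,-10,0,0],[25,0,0,0,0],[25,0,0,0,0],[20,0,0,0,0],[0,0,0,0,0],[0,0,0,0,0],[0,0,0,0,0],[0,0,0,0,0]],
])

```text
clock: 8.35
ee_pos: [0.5152, 0.2111, 0.2466]
orientation: [-0.064, 0.998, 0.0, 0.0]
wrist_force: [0.6, 0.3, 0.8]
grip_width: 0.0785
gripper_force: 0.0
```

Run:
```python
from h import *
import fit,bar
for c in ["wrist","side","scene"]:
    M=camera_model(c); p,d=capture(c); o=get_obs()
    if c=="wrist": print(o["ee_pos"],R.from_quat(o["orientation"]).as_euler("xyz",True));bar.bar(p,d,M)
    cl=cloud(c,M,d); hsv=cv2.cvtColor(p,cv2.COLOR_RGB2HSV).astype(int)
    m=(d>0)&((hsv[...,0]<8)|(hsv[...,0]>172))&(hsv[...,1]>150)&(abs(cl[...,0]-.6)<.05)&(abs(cl[...,1]-.22)<.05)&(cl[...,2]>.12)&(cl[...,2]<.2)
    print(c,"knob",m.sum(),cl[m].mean(0) if m.sum() else 0,np.percentile(cl[m][:,2],90) if m.sum() else 0)
    cv2.imwrite(f"pics/r_{c}.png",p[...,::-1])
```

```text
[0.51507936 0.21107637 0.24654504] [ 1.79990775e+02 -4.33350836e-03 -1.72620778e+02]
bar 5260 0.06091774165406583 ((531.2992553710938, 211.44790649414062), (143.78868103027344, 45.649784088134766), 8.276308059692383) [0.45740993 0.4604077  0.59822044 0.59994036]
line y at .5: 0.20763729942872114 yaw deg 7.660936873855501 width 0.04533675413802386
wrist knob 199 [0.59874549 0.22233201 0.16796234] 0.172303155111339
side knob 57 [0.6000016  0.21846161 0.170469  ] 0.17323831786897942
scene knob 114 [0.60472484 0.22256048 0.17185203] 0.1737297901382379
```

View pics/r_wrist.png

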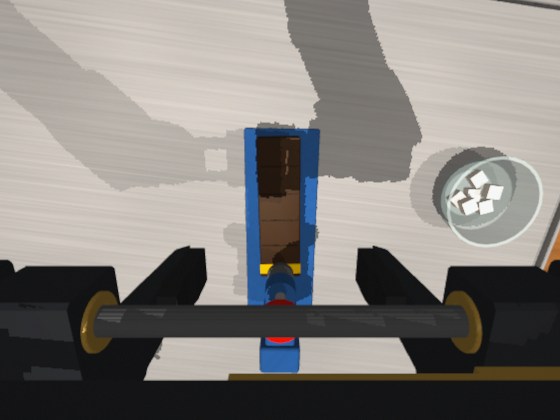

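The knob is up again at (280,320). The bar is unmoved and centred between the open fingers (column 280). I descend to grip it.

Emit:
send_rows([
  [[0,-1,32,0,0],[0,0,36,0,0],[0,0,36,0,0],[0,0,36,0,0],[0,0,30,0,0],[0,0,20,0,0],[0,0,18,0,0],[0,0,0,0,0]],
])

```text
clock: 9.5
ee_pos: [0.5143, 0.2099, 0.0377]
orientation: [-0.065, 0.998, -0.0, -0.001]
wrist_force: [-0.2, 0.5, 0.1]
grip_width: 0.0882
gripper_force: 0.0
```

Emit:
send_rows([
  [[0,0,0,0,1],[0,0,0,0,1],[0,0,0,0,1],[0,0,0,0,1],[0,0,0,0,1],[0,0,0,0,1],[0,0,0,0,1],[0,0,0,0,1]],
], force=40)

```text
clock: 10.5
ee_pos: [0.515, 0.2098, 0.039]
orientation: [-0.064, 0.998, -0.0, 0.0]
wrist_force: [-0.8, -1.0, 5.3]
grip_width: 0.0457
gripper_force: 40.0
```

Emit:
send_rows([
  [[0,0,-4,0,1],[0,0,-4,0,1],[12,0,0,0,1],[18,0,0,0,1],[20,0,0,0,1],[20,0,0,0,1],[16,0,0,0,1],[10,0,0,0,1]],
])

```text
clock: 11.5
ee_pos: [0.418, 0.1976, 0.0468]
orientation: [-0.065, 0.998, -0.0, -0.001]
wrist_force: [-0.2, -0.8, -1.0]
grip_width: 0.0458
gripper_force: 40.0
```

Emit:
send_rows([
  [[0,0,-12,0,1],[0,0,-24,0,1],[0,0,-30,0,1],[0,0,-30,0,1],[0,0,-30,0,1],[0,0,-24,0,1],[0,0,-10,0,1],[0,0,0,0,1]],
])

```text
clock: 12.5
ee_pos: [0.4202, 0.1976, 0.2073]
orientation: [-0.064, 0.998, 0.0, 0.001]
wrist_force: [-0.7, 0.5, -1.9]
grip_width: 0.0455
gripper_force: 40.0
```

```bash
cat > look.py <<'E'
from h import *
import sys
o=get_obs(); print(o["clock"],o["ee_pos"],R.from_quat(o["orientation"]).as_euler("xyz",True),o["grip_width"],o["gripper_force"],o["joint_pos"].round(2))
T=o["ee_pos"]
for c in ["scene","side","wrist"]:
    M=camera_model(c); p,d=capture(c); cl=cloud(c,M,d); hsv=cv2.cvtColor(p,cv2.COLOR_RGB2HSV).astype(int)
    m=(d>0)&(hsv[...,0]>18)&(hsv[...,0]<35)&(hsv[...,1]>120)&(hsv[...,2]>80)&(np.linalg.norm(cl-T-[.1,0,0],axis=-1)<.07)&(cl[...,2]>T[2]-.06)
    if m.sum(): q=cl[m]; print(c,"yellow",m.sum(),q.mean(0).round(4),q.min(0).round(4),q.max(0).round(4))
    cv2.imwrite(f"pics/{sys.argv[1]}_{c}.png",p[...,::-1]); np.savez(f"{sys.argv[1]}_{c}.npz",p=p,d=d)
E
python3 look.py l1
```

```text
12.5 [0.42022141 0.19764329 0.20731315] [ 1.79967342e+02  9.26665520e-02 -1.72649042e+02] 0.04552121345186246 39.998443722724915 [-0.3   0.57 -0.36  2.07  0.37  0.56  0.77]
scene yellow 111 [0.5155 0.212  0.2267] [0.5005 0.1859 0.211 ] [0.5268 0.2346 0.2337]
side yellow 56 [0.5151 0.203  0.2249] [0.5057 0.1855 0.2061] [0.5232 0.2319 0.2307]
```

Emit:
send_rows([
  [[2,-10,0,0,1],[3,-24,0,0,1],[4,-32,0,0,1],[4,-36,0,0,1],[5,-36,0,0,1],[5,-36,0,0,1],[5,-36,0,0,1],[4,-36,0,0,1]],
])

```text
clock: 13.65
ee_pos: [0.4187, -0.0522, 0.2062]
orientation: [-0.064, 0.998, -0.0, -0.001]
wrist_force: [0.1, -0.3, -1.5]
grip_width: 0.0458
gripper_force: 40.0
```

Emit:
send_rows([
  [[4,-36,0,0,1],[4,-36,0,0,1],[4,-36,0,0,1],[4,-36,0,0,1],[4,-28,0,0,1],[4,-18,0,0,1],[0,0,0,2.3,1],[0,0,0,0,1]],
])

```text
clock: 14.65
ee_pos: [0.4199, -0.2409, 0.2064]
orientation: [-0.045, 0.999, 0.0, -0.0]
wrist_force: [-0.5, 0.0, -0.7]
grip_width: 0.0456
gripper_force: 40.0
```

```bash
python3 look.py l2
python3 - <<'E'
from h import *
import fit
p=np.load("l2_wrist.npz"); M=camera_model("wrist"); fit.fit("wrist",p["p"],p["d"],M)
for c in ["scene","side","wrist"]:
    z=np.load(f"l2_{c}.npz"); d=z["d"]; M=camera_model(c); cl=cloud(c,M,d)
    for qn in ["lens","show_point","phone","bar_mark"]:
        for r in mark_of(c,qn)[:2]:
            u,v=np.clip(np.round(r["at"]).astype(int),0,[559,419]); print(c,qn,round(r["confidence"],2),u,v,cl[v,u].round(3))
    # phone slab yaw: near-side surface
    m=(d>0)&(cl[...,0]>.72)&(cl[...,0]<.78)&(cl[...,1]>-.28)&(cl[...,1]<-.16)&(cl[...,2]>.06)&(cl[...,2]<.19)
    q=cl[m]
    if len(q)>50:
        f=np.polyfit(q[:,1],q[:,0],1); f=np.polyfit(*(lambda t:(t[:,1],t[:,0]))(q[abs(q[:,0]-np.polyval(f,q[:,1]))<.008]),1)
        print(c,"phone face yaw",-np.degrees(np.arctan(f[0])),"x@-.222",np.polyval(f,-.222),"y",q[:,1].min(),q[:,1].max(),len(q))
E
```

```text
14.65 [ 0.41993547 -0.24089836  0.20641781] [ 1.79946057e+02 -3.98069183e-02 -1.74887385e+02] 0.045595117319643226 39.99872541055083 [ 0.72  0.6  -0.45  2.02  0.44  0.62  1.63]
scene yellow 76 [ 0.5153 -0.2287  0.2249] [ 0.5008 -0.2572  0.209 ] [ 0.5286 -0.2074  0.2326]
side yellow 68 [ 0.5156 -0.2432  0.2268] [ 0.5078 -0.2566  0.2131] [ 0.5231 -0.2268  0.2316]
wrist knob few
wrist bartop few
wrist base few
wrist yellow few
wrist white 1716 mean [ 649.4 -224.8    5.1] medz 5.1 rect [ 649.2 -220.3] [ 59.  203.9] 5.3
wrist pbase few
wrist ph few
wrist tray 28311 mean [405.4  -9.5   4.7] medz 4.7 rect [483.9   4.6] [367.8 209.1] 0.0
scene lens 0.81 250 142 [ 0.432 -0.153  0.275]
scene lens 0.68 162 204 [ 0.747 -0.209  0.198]
scene show_point 0.71 259 136 [ 0.383 -0.159  0.272]
scene show_point 0.3 164 204 [ 0.744 -0.204  0.199]
scene phone 0.92 262 160 [ 0.16  -0.352  0.003]
scene phone 0.75 195 234 [ 0.646 -0.219  0.011]
scene bar_mark 0.96 213 161 [ 0.524 -0.229  0.223]
scene bar_mark 0.8 432 237 [0.187 0.385 0.007]
scene phone face yaw 8.400652829112692 x@-.222 0.7538269427562792 y -0.2580909454001915 -0.18312790262143008 610
side lens 0.86 282 360 [ 0.233 -0.354  0.133]
side lens 0.7 404 210 [ 0.744 -0.228  0.165]
side show_point 0.86 255 382 [ 0.175 -0.324  0.001]
side phone 0.71 257 396 [ 0.161 -0.355  0.006]
side bar_mark 0.83 139 196 [ 0.108 -0.17   0.595]
side bar_mark 0.78 349 237 [ 0.521 -0.235  0.227]
side phone face yaw 5.064883765980365 x@-.222 0.7454444037763932 y -0.2588244053202776 -0.1849476575638332 727
wrist lens 0.73 84 250 [ 0.482 -0.423  0.076]
```

View pics/l2_side.png

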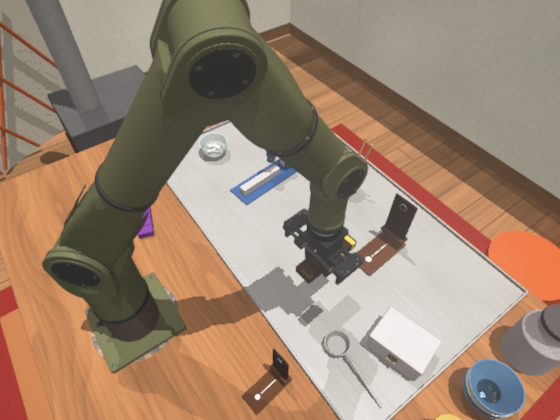

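View pics/l2_wrist.png

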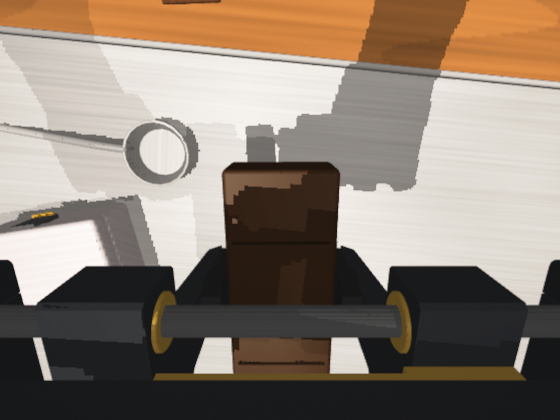

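The wrist view shows the bar gripped straight and level between the pads (columns 225–338). The side view shows the stamped end at (349,240), heading for the phone at (400,215). I approach the show point now.

Emit:
send_rows([
  [[-10,-1,4,0,1],[-20,-2,7,0,1],[-24,-2,9,0,1],[-24,-2,9,0,1],[-20,-2,7,0,1],[-12,-1,4,0,1],[-6,0,2,0,1],[0,0,0,0,1]],
])

```text
clock: 16.4
ee_pos: [0.5366, -0.2414, 0.1646]
orientation: [-0.045, 0.999, 0.0, -0.0]
wrist_force: [0.2, 0.4, -1.6]
grip_width: 0.0457
gripper_force: 40.0
```

Emit:
send_rows([
  [[0,0,0,0,1],[0,0,0,0,1],[0,0,0,0,1],[0,0,0,0,1],[0,0,0,0,1],[0,0,0,0,1],[0,0,0,0,1],[0,0,0,0,1]],
])

```text
clock: 17.4
ee_pos: [0.5367, -0.2415, 0.1647]
orientation: [-0.044, 0.999, 0.0, 0.0]
wrist_force: [-0.6, 0.4, -1.5]
grip_width: 0.0454
gripper_force: 40.0
```

```bash
python3 look.py l3
python3 - <<'E'
from h import *
from PIL import Image
E
python3 - <<'E'
from h import *
a=cv2.imread("pics/l3_scene.png")[110:290,90:330]; b=cv2.imread("pics/l3_side.png")[140:320,300:500]
cv2.imwrite("pics/l3c.png",np.hstack([cv2.resize(a,(427,320)),cv2.resize(b,(356,320))]))
for c in ["scene","side"]:
    z=np.load(f"l3_{c}.npz"); cl=cloud(c,camera_model(c),z["d"])
    for qn in ["lens","show_point","bar_mark","butter_box","scoop","cup","sugar_bowl","gauge_knob"]:
        for r in mark_of(c,qn)[:2]:
            u,v=np.clip(np.round(r["at"]).astype(int),0,[559,419]); print(c,qn,round(r["confidence"],2),u,v,cl[v,u].round(3))
E
```

```text
17.4 [ 0.5367294  -0.24150887  0.16466318] [ 1.79996288e+02  1.67945881e-03 -1.74901364e+02] 0.045400400414149215 39.99839689582586 [ 0.59  0.77 -0.42  1.75  0.45  0.72  1.59]
scene yellow 83 [ 0.6315 -0.2288  0.1831] [ 0.6198 -0.2556  0.1644] [ 0.6442 -0.206   0.1906]
side yellow 48 [ 0.6338 -0.2491  0.1834] [ 0.6256 -0.2568  0.1645] [ 0.6425 -0.2356  0.1882]
scene lens 0.8 163 203 [ 0.603 -0.434  0.01 ]
scene lens 0.68 252 142 [ 0.237 -0.329  0.128]
scene show_point 0.7 260 136 [ 0.011 -0.492  0.003]
scene bar_mark 0.65 435 235 [0.176 0.389 0.009]
scene bar_mark 0.45 320 246 [0.592 0.224 0.171]
scene butter_box 0.76 175 191 [ 0.555 -0.417  0.043]
scene scoop 0.55 219 183 [ 0.412 -0.343  0.03 ]
scene cup 0.59 216 295 [0.806 0.045 0.049]
scene sugar_bowl 0.79 402 310 [0.55  0.453 0.051]
scene sugar_bowl 0.63 204 182 [ 0.584 -0.214  0.182]
scene gauge_knob 0.44 318 250 [0.61  0.23  0.174]
side lens 0.94 404 206 [ 0.745 -0.223  0.177]
side lens 0.55 280 358 [ 0.232 -0.348  0.132]
side show_point 0.97 253 383 [ 0.17  -0.323 -0.001]
side show_point 0.75 381 224 [ 0.644 -0.233  0.183]
side bar_mark 0.96 379 228 [ 0.628 -0.241  0.186]
side butter_box 0.73 337 344 [ 0.397 -0.372  0.011]
side butter_box 0.64 397 346 [ 0.49  -0.473  0.074]
side scoop 0.7 336 341 [ 0.399 -0.365  0.013]
side cup 0.67 349 187 [ 0.764 -0.004  0.046]
side cup 0.33 402 347 [ 0.498 -0.481  0.074]
side gauge_knob 0.48 274 142 [0.609 0.208 0.17 ]
```

View pics/l3c.png

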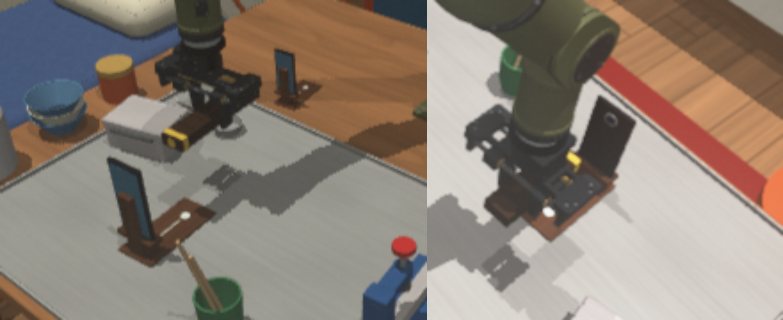

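The bar is level with its yellow end facing the tall phone over the dot. The measured face is about (0.641, -0.232, 0.175), against a lens at about (0.742, -0.223, 0.175). Nothing else has moved.

```bash
python3 -c "
from rig import *
print(sign_off())"
```

```text
the job is handed in; nothing more can be done
None
```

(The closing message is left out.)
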